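# Fit the filter and hold the vacuum pump at its mark

## Robot

A 7-joint arm with a two-finger parallel gripper is mounted at the origin on a cart in front of the work surface, level with it; the furniture and walls round the work are solid. World frame = base frame: x ahead of the robot, y to its left, z up, the work surface at z = 0. Lengths are in m, angles in degrees, forces in N, time in s.
With the tool pointing down it reaches from about 0.425 to 0.875 m from the base axis. Payload 4.7 kg.
Tool frame: the origin (TCP) lies between the finger pads; the fingertips stand 14 mm ahead of it and the grasp point (between the pads) lies 5 mm behind it (env.tip_reach is the distance from the TCP to the fingertips, in m); z points along the fingers, y is the direction in which the jaws open and shut (so a half turn about z gives the same grasp; the last joint's range is limited). The gripper opens to 87 mm and grips with 3 to 60 N. Pads are 19 mm wide; open, the fingers measure 117 mm over their backs; the gripper's body (75 mm by 190 mm) begins 51 mm behind the grasp point.
Start: joints at [68.417, 18.392, -4.016, 83.108, 1.295, 78.541, -3.26], TCP at [0.248, -0.601, 0.237] pointing down, gripper open.
Joint ranges: [-163.93, 163.93], [-17.29, 119.83], [-79.2, 71.16], [3.27, 140.29], [-89.18, 269.18], [5.43, 117.66], [-154.24, 154.24]. Speed limits (degrees/s): [147.25, 147.25, 180, 180, 180, 180, 180].

## Interface

Orientations are given as [roll, pitch, yaw] about the fixed x, y, z axes, in that order (R = Rz(yaw) Ry(pitch) Rx(roll)).
In Python, from cell import env gives the robot as it stands. The module is installed in compiled form; this text tells all that it offers.
- The arm moves only by the shell command python3 -m pendant 'ROWS' [FORCE]. ROWS is JSON, a list of rows, each an object of numbers: "rx", "ry", "rz": the turn, a rotation vector about the tool's x, y, z in degrees; "tx", "ty", "tz": the shift along the tool's x, y, z in mm; "jaw": the finger opening in mm, from 0 to 87. In form: [{"rx": .., "ry": .., "rz": .., "tx": .., "ty": .., "tz": .., "jaw": ..}, ...]. A call has 1 to 20 rows; each row shifts and turns the commanded pose from where the row before left it, along the tool's axes as they then stand; what a row does not reach is not made up. A row lasts 1/12 s, in which the tool goes at most 41.7 mm and 7.16 degrees, less where a joint would pass 70% of its speed; a pose out of reach is approached as far as the arm can. A call with a gripper value outside its range is refused whole. The fingers move at their own pace and stop on an object; FORCE is the grip in N (left out, the last holds). Time passes only in rows, so rows that do not move let the fingers close. It gives the time, the measured TCP pose, the force and the opening at its end, in the units of the state.
- env.get_obs(): the state, without advancing time (a new reading comes with each control period).
- env.read_camera(name): name is "scene" or "side" or "wrist"; returns a dict with "img" (480x640x3 uint8, red, green, blue), "range_z" (480x640 float32, m along the optical axis (not along the pixel's ray), 0 where there is no reading), "vertical_fov" (degrees; the focal length in pixels is half the picture's height over the tangent of half this angle, whatever the lens; pixels are square), "cx", "cy" (the principal point, pixels), "world_to_cam" (4x4, takes a point from world to camera coordinates). Camera axes: x right, y up, looking along -z (the intrinsics and any distortion apply to the point x, -y, -z); pixel columns grow to the right and rows downward; lengths in m; the calibration is good to about 2 mm. A picture is of the moment at which its call begins.
- env.sign_off(): hands the job in, once; it reports no verdict.
The state is a dict: "time_s": time; "qpos": joint angles; "joint_velocities": joint speeds; "effort": joint torques, N m; "tool_pos": TCP position; "tool_rot": TCP orientation; "force": force on the tool from outside, world axes, zero at the start; "wrist_torque": the same for the moment, N m; "grip_width": finger opening in m.
Only numpy, scipy, OpenCV 4.12 (cv2) and the standard library are available. Lean on these libraries where they do the work, as an engineer would, in place of code of your own. Each camera call takes 0.05 s, during which the arm holds its last target.

## Task

Push the white filter canister, open socket down, fully onto the brass spigot on top of the blue block of the hand vacuum pump. Then pull the pump's black T-handle out against its spring until the yellow pointer stands over the middle of the red clip on the ruler, and keep it there: finish while still holding the handle at the mark, without shifting the clip or disturbing the label roll or the timer.

Things in the scene. Friction and masses are not known exactly. Their poses are not given: they have to be found in the camera images.
- pump: hand vacuum pump fixed to the bench: grey base plate 130 x 84 x 10 mm, horizontal aluminium barrel (top 52 mm above the bench), blue valve block at the back (48 x 52 mm, top at 58 mm, centred 35 mm along +x), small round gauge on its -y side. Origin at the centre of the underside of the base; z up; the handle is pulled out along the pump's own -x. An aluminium ruler (14 mm wide, top at 40 mm) lies along x at y = +56 mm and runs from x = -40 to -200 mm
- port_seat (a point): foot of the brass spigot, on its axis, on the flat top of the blue block (58 mm above the bench). The spigot is upright, 18 mm in diameter and 24 mm high, with its top 7 mm tapered to 11 mm
- filter: loose white filter canister with a green band, upright round cylinder 38 mm in diameter, 60 mm high with its 4 mm top nub, about 60 g. Origin at the centre of its open underside, z up. The round socket in its underside is 21 mm in diameter and 26 mm deep; seated, its underside rests flat on the blue block. Straight sides to grip up to 50 mm above its underside
- plunger (a joint): how far the pump's rod and handle are pulled out, m: 0 pushed in, up to 0.075. A spring pulls it back: about 5 N at 0, rising by 0.8 N per cm; let go, it runs home
- grip_bar: black round grip bar of the T-handle, 14 mm in diameter and 86 mm long along the pump's y, origin at its centre, 66 mm above the bench and 52 mm in front of the barrel's end when pushed in, axes as the pump's. It sits on a 16 mm wide stem over the rod (rod top 35 mm above the bench); it can be pinched from above between fingers that close along the pump's x, or hooked from behind
- pointer (a point): lower tip of the yellow pointer, which is fixed to the +y end of the grip bar 56 mm from its centre and moves with it, 50 mm above the bench
- mark_clip (a joint): place of the red clip along the ruler, m, counted like joint plunger: when both have the same value the pointer stands over the middle of the clip. Differs from start to start between 0.025 and 0.055; the clip sits stiffly and is not to be moved
- mark (a point): centre of the top of the red clip (10 mm along the ruler, 22 mm across), 43 mm above the bench; axes as the pump's
- label_roll: loose white roll of labels lying flat, 62 mm in diameter, 26 mm high, origin at the centre of its underside; leave it alone
- timer_red: loose red bench timer, 78 x 62 x 17 mm, origin at the centre of its underside; leave it alone
Not all that is in view belongs to the job. Several things have the shape of the filter; the one meant has the colours described above.

How it is judged (in metres and radians):
On the way, in this order (a step that is already met when the one before it is completed fails the run):
1. the filter is pushed fully onto the spigot and let go (horizontal distance between filter and port_seat below 0.004 m and z of filter in the frame of port_seat below 0.003 m and angle between filter's own z axis and vertical below 0.08 rad and contact force between filter and the fingers below 0.1 N), for 0.2 s.
2. the handle is pulled out to the mark by the gripper (x of pointer in the frame of mark between -0.005 and 0.005 m and contact force between grip_bar and the fingers above 2 N), for 0.3 s.
At the end, for the whole second after the job is handed in: The filter sits upright on the spigot, its underside within 3 mm of the block and within 4 mm of the spigot's axis, not touched; the fingers still hold the grip bar (more than 2 N), at rest, with the pointer within 5 mm of the middle of the red clip along the ruler (all of step 1 and all of step 2 and velocity of joint plunger between -0.01 and 0.01 m/s); the arm keeps its last pose, push and grip.
It fails at once if the red clip is shifted by more than 3 mm (distance of mark from where it was at the start of the episode above 0.003 m).
It fails at once if the label roll is moved by more than 15 mm (distance of label_roll from where it was at the start of the episode above 0.015 m).
It fails at once if the timer is moved by more than 15 mm (distance of timer_red from where it was at the start of the episode above 0.015 m).
It fails at once if the filter is used to carry the handle (contact force between grip_bar and filter above 1 N).
It also fails if it takes over 58 s, if anything falls off the work surface, if the arm or the gripper's body presses on something with over 40 N, if the wrist force passes 120 N, or if a joint passes its speed limit or range.

## Working session

There is one attempt and no reset: what is moved stays moved. The work goes in short steps, Python scripts to look and compute and a shell command to move; the robot and the scene stay as the last step left them, time stands still between calls to the robot, and variables do not carry over. Pictures are saved under pics/ and viewed, and the job is handed in when it is done.

```bash
mkdir -p pics; ls
python3 - <<'E'
from cell import env
import cv2
o=env.get_obs(); print(o)
for n in ["scene","side","wrist"]:
    c=env.read_camera(n); print(n,c["vertical_fov"],c["cx"],c["cy"],c["world_to_cam"].round(3).tolist(),[k for k in c])
    cv2.imwrite(f"pics/{n}0.png",c["img"][:,:,::-1])
E
```

```text
pics
{'time_s': 0.0, 'qpos': array([68.41734233, 18.44111229, -4.01588216, 83.1752451 ,  1.29646559,
       78.54089598, -3.26002982]), 'joint_velocities': array([-0.02791661,  0.02530628,  0.02803048, -0.00154091,  0.05101717,
        0.02064558, -0.08076943]), 'effort': array([ 3.74180272e-04, -4.91288638e+01, -4.03594449e-01, -3.12524521e+01,
       -6.39846898e-02,  4.37054154e-02,  1.48402469e-04]), 'tool_pos': array([ 0.24734321, -0.6005255 ,  0.23543528]), 'tool_rot': array([-1.79888074e+02,  7.08104490e-03,  2.23930175e+01]), 'force': array([ 0.3320214 ,  0.35053762, -0.25223471]), 'wrist_torque': array([ 0.00945367, -0.02102992, -0.030293  ]), 'grip_width': 0.08694627902146418}
scene 49.31082762652229 325.6491654370598 240.77542738209954 [[0.742, -0.671, -0.001, -0.526], [0.373, 0.411, 0.832, -0.145], [-0.558, -0.617, 0.555, -0.983], [0.0, 0.0, 0.0, 1.0]] ['img', 'range_z', 'vertical_fov', 'cx', 'cy', 'world_to_cam']
side 46.87980561287531 319.3121406570306 240.4258058874105 [[1.0, -0.016, 0.023, -0.512], [-0.014, 0.435, 0.9, 0.031], [-0.024, -0.9, 0.435, -1.399], [0.0, 0.0, 0.0, 1.0]] ['img', 'range_z', 'vertical_fov', 'cx', 'cy', 'world_to_cam']
wrist 61.57783470734559 315.75365277828035 245.760770050166 [[0.38, -0.925, -0.001, -0.649], [0.886, 0.365, -0.286, 0.033], [0.265, 0.108, 0.958, -0.39], [0.0, 0.0, 0.0, 1.0]] ['img', 'range_z', 'vertical_fov', 'cx', 'cy', 'world_to_cam']
```

View pics/scene0.png

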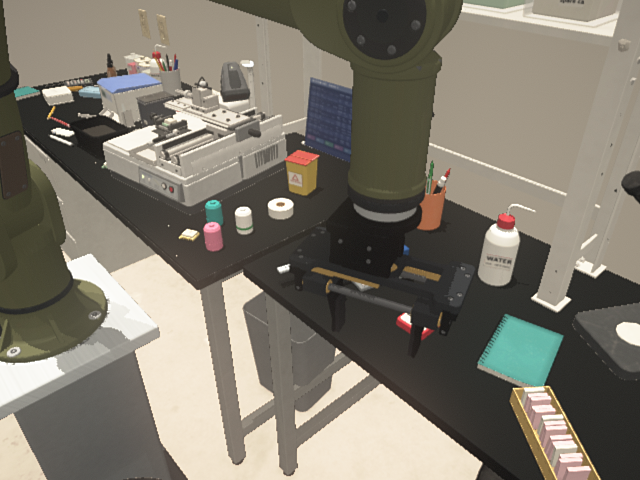

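View pics/side0.png

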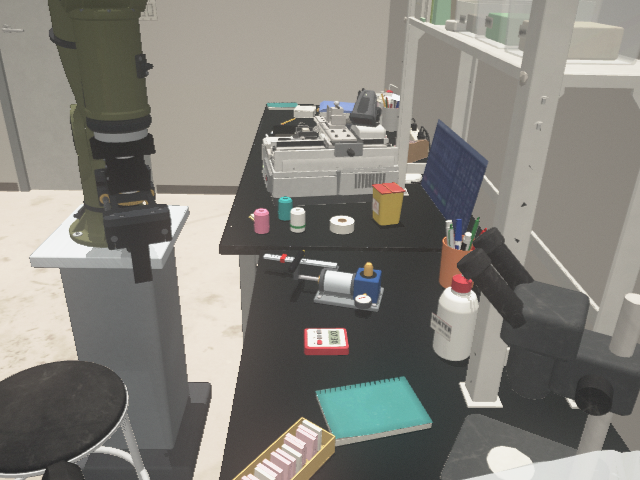

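View pics/wrist0.png

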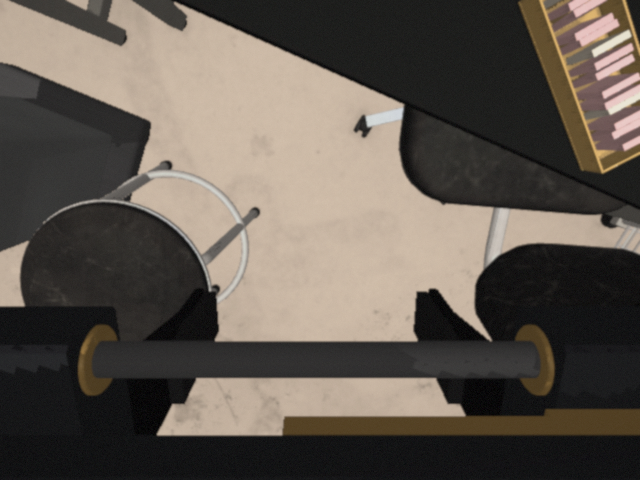

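Candidates for the filter in the side view are pink (262,221), teal (285,208) and white with a green band (298,219). The white label roll (342,225) and the water bottle (453,325) are also white. By the description I choose (298,219), and next I check it in a crop and measure.

```bash
cat > h.py <<'E'
import numpy as np, cv2
from cell import env
def cam(n):
    c=env.read_camera(n); c["f"]=240/np.tan(np.radians(c["vertical_fov"])/2); return c
def ray(c,u,v):
    M=np.linalg.inv(c["world_to_cam"]); d=np.array([(u-c["cx"])/c["f"],-(v-c["cy"])/c["f"],-1.0])
    return M[:3,3],M[:3,:3]@d
def onz(c,u,v,z):
    o,d=ray(c,u,v); return o+d*(z-o[2])/d[2]
def pt(c,u,v):
    o,d=ray(c,u,v); return o+d*c["range_z"][int(round(v)),int(round(u))]
def cloud(c):
    v,u=np.mgrid[0:480,0:640]; M=np.linalg.inv(c["world_to_cam"])
    d=np.stack([(u-c["cx"])/c["f"],-(v-c["cy"])/c["f"],-np.ones_like(u,float)],-1)
    return M[:3,3]+(d@M[:3,:3].T)*c["range_z"][...,None]
def proj(c,p):
    q=c["world_to_cam"][:3,:3]@np.array(p)+c["world_to_cam"][:3,3]
    return c["cx"]-c["f"]*q[0]/q[2], c["cy"]+c["f"]*q[1]/q[2]
def crop(c,u0,v0,u1,v1,name,s=4):
    cv2.imwrite(name,cv2.resize(c["img"][v0:v1,u0:u1,::-1],None,fx=s,fy=s,interpolation=cv2.INTER_CUBIC))
E
python3 - <<'E'
from h import *
c=cam("side")
crop(c,240,190,430,330,"pics/side_crop.png",4)
for n,u,v in [("filter",298,212),("pink",262,215),("roll",342,220),("timer",326,338),("barrel",338,280),("spigot",369,266),("clip",284,258),("block",366,280),("teal",285,200)]:
    print(n,pt(c,u,v).round(4))
print("bench",pt(c,300,300).round(4), pt(c,300,240).round(4))
E
```

```text
filter [ 0.4577 -0.0149  0.0579]
pink [ 0.3694 -0.0257  0.053 ]
roll [0.5706 0.0278 0.0193]
timer [ 0.5158 -0.4804  0.0151]
barrel [ 0.5427 -0.3295  0.0459]
spigot [ 0.6017 -0.3337  0.0805]
clip [ 0.432  -0.2324  0.0426]
block [ 0.5951 -0.3548  0.0612]
teal [0.4223 0.0661 0.057 ]
bench [ 0.468  -0.3349  0.002 ] [ 0.4637 -0.0568  0.0011]
```

View pics/side_crop.png

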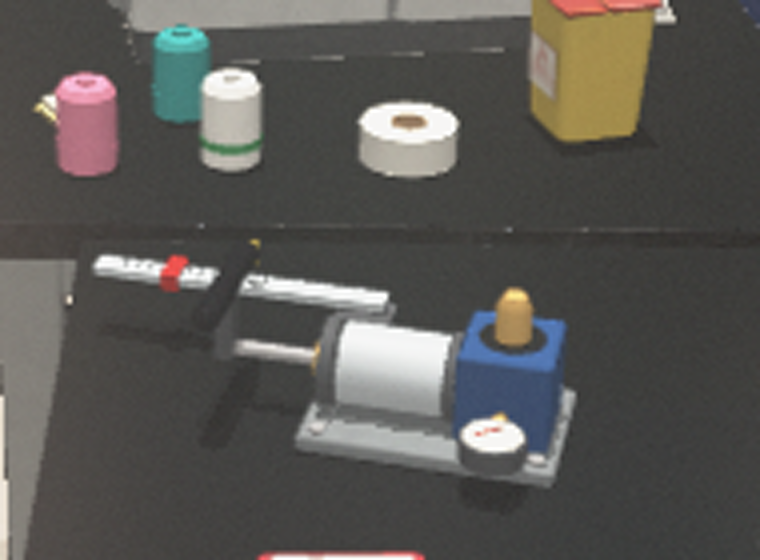

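The crop confirms it: the white canister with the green band is at side pixel (298,219), with pink and teal look-alikes beside it. The pump, brass spigot (369,266) and red clip (284,258) are clear. Now I'll get exact poses.

Run:
```python
from h import *
from scipy.optimize import least_squares
def fitc(P,R,x0,bias=False):
    r=least_squares(lambda s:np.hypot(P[:,0]-s[0],P[:,1]-s[1])-R,x0,loss="soft_l1",f_scale=.002); return r.x, np.sqrt(np.mean(r.fun**2))
for n in ["side","scene"]:
    c=cam(n); P=cloud(c); I=c["img"].astype(int); hsv=cv2.cvtColor(c["img"],cv2.COLOR_RGB2HSV)
    X,Y,Z=P[...,0],P[...,1],P[...,2]
    box=lambda x0,x1,y0,y1,z0,z1:(X>x0)&(X<x1)&(Y>y0)&(Y<y1)&(Z>z0)&(Z<z1)
    m=box(.42,.50,-.05,.05,.012,.045)&(hsv[...,1]<60); print(n,"filter",m.sum(),fitc(P[m],.019,[.458,0]))
    m=box(.42,.50,-.05,.05,.052,.07); print(" nubtop mean",P[m].mean(0).round(4) if m.any() else None)
    m=box(.42,.50,-.06,.05,.01,.07)&(hsv[...,0]>40)&(hsv[...,0]<85)&(hsv[...,1]>80); print(" green",m.sum(),P[m].mean(0).round(4))
    m=box(.56,.66,-.40,-.28,.061,.073); print(" spigot",m.sum(), fitc(P[m],.009,[.60,-.33]) if m.sum()>5 else None, Z[box(.56,.66,-.40,-.28,.061,.1)].max())
    m=box(.54,.68,-.42,-.28,.05,.066)&(hsv[...,0]>100)&(hsv[...,0]<125)&(hsv[...,1]>120);
    # ruler: ray pixels on z=.04
    m=box(.3,.6,-.35,-.18,.033,.05)&(hsv[...,1]<50)&(hsv[...,2]>130)
    print(" ruler",m.sum())
    if m.sum()>10:
        q=P[m][:,:2]; vx=cv2.fitLine(q.astype(np.float32),cv2.DIST_HUBER,0,.001,.001).ravel(); print(vx, np.degrees(np.arctan2(vx[1],vx[0])), q[:,0].min(),q[:,0].max())
    m=box(.3,.6,-.35,-.18,.03,.05)&((hsv[...,0]<8)|(hsv[...,0]>172))&(hsv[...,1]>140)
    print(" clip",m.sum(),P[m].mean(0).round(4) if m.any() else None)
    if m.any(): cv2.imwrite
    m=box(.3,.6,-.35,-.18,.03,.09)&(hsv[...,0]>18)&(hsv[...,0]<32)&(hsv[...,1]>120)
    print(" pointer",m.sum(),P[m].mean(0).round(4) if m.any() else None)
    m=box(.35,.5,-.36,-.18,.055,.09); q=P[m]
    if m.sum()>10: print(" bar",m.sum(),q.mean(0),cv2.fitLine(q[:,:2].astype(np.float32),cv2.DIST_HUBER,0,.001,.001).ravel())
```

```text
side filter 151 (array([0.45599259, 0.00575061]), np.float64(0.002137987664583074))
 nubtop mean [ 0.456  -0.0028  0.0564]
 green 14 [ 0.4566 -0.0106  0.0163]
 spigot 50 (array([ 0.60164014, -0.32723327]), np.float64(0.0040798598166087024)) 0.08418357962149059
 ruler 639
[ 0.7553579  -0.6553125   0.49574107 -0.28423584] -40.943348 0.3880541680173438 0.5684510032147341
 clip 31 [ 0.4297 -0.2288  0.0424]
 pointer 7 [ 0.561  -0.3063  0.0694]
 bar 177 [ 0.45951756 -0.29809133  0.07078265] [ 0.26268306  0.9648822   0.45951757 -0.29809132]
scene filter 177 (array([0.45450806, 0.00553236]), np.float64(0.0018007186719833463))
 nubtop mean [0.4508 0.0008 0.0561]
 green 15 [ 0.4465 -0.0087  0.0138]Traceback (most recent call last):
  File "<stdin>", line 12, in <module>
    return umr_maximum(a, axis, None, out, keepdims, initial, where)
ValueError: zero-size array to reduction operation maximum which has no identity
```

```bash
cat >> h.py <<'E'
from scipy.spatial.transform import Rotation as Ro
def tool():
    o=env.get_obs(); return o["tool_pos"],Ro.from_euler("xyz",o["tool_rot"],degrees=True).as_matrix(),o
def plan(target,yaw=None,cur_yaw=None):
    "mm in tool axes after turning to yaw, tool straight down"
    p,R,o=tool(); y=o["tool_rot"][2] if yaw is None else yaw
    A=Ro.from_euler("xyz",[180,0,y],degrees=True).as_matrix()
    print("tool",p.round(4),o["tool_rot"].round(2),"rz",-(y-o["tool_rot"][2]),"shift mm",(1000*A.T@(np.array(target)-p)).round(1))
E
python3 - <<'E'
from h import *
c=cam("wrist"); p,R,o=tool()
M=np.linalg.inv(c["world_to_cam"]); print((R.T@(M[:3,3]-p)).round(4)); print((R.T@M[:3,:3]).round(3))
# where optical axis and image corners hit z=0.04, tool frame
for u,v in [(316,246),(316,20),(316,290),(20,20),(620,20),(20,290)]: print(u,v,(R.T@(onz(c,u,v,0.04)-p)).round(3))
plan([0.46,-0.31,0.25],75)
E
```

```text
[ 0.0793 -0.0005 -0.1473]
[[-0.001  0.958  0.286]
 [ 1.     0.001 -0.   ]
 [-0.001  0.286 -0.958]]
316 246 [-0.023 -0.     0.196]
316 20 [ 0.157 -0.     0.196]
316 290 [-0.066 -0.     0.196]
20 20 [ 0.157 -0.226  0.196]
620 20 [0.156 0.232 0.196]
20 290 [-0.065 -0.273  0.196]
tool [ 0.2476 -0.6009  0.2363] [-179.98    0.     22.39] rz -52.608082921807636 shift mm [336.  129.9 -13.7]
```

```bash
python3 -m pendant '[{"rz":-6.6,"tz":-6},{"rz":-6.6,"tz":-6},{"rz":-6.6,"tz":-6},{"rz":-6.6,"tz":-6},{"rz":-6.6,"tz":-6},{"rz":-6.6,"tz":-6},{"rz":-6.6,"tz":-6},{"rz":-6.6},{}]'
python3 - <<'E'
from h import *
plan([0.50,-0.385,0.28])
E
```

```text
tool [ 0.2476 -0.6009  0.2363] [-179.98    0.     22.39] rz -0.0 shift mm [ 315.7 -103.5  -43.7]invalid input at $[0]: expected keys rx, ry, rz, tx, ty, tz, jaw
```

```bash
python3 -m pendant '[{"rx":0,"ry":0,"rz":-6.6,"tx":0,"ty":0,"tz":-6,"jaw":87},{"rx":0,"ry":0,"rz":-6.6,"tx":0,"ty":0,"tz":-6,"jaw":87},{"rx":0,"ry":0,"rz":-6.6,"tx":0,"ty":0,"tz":-6,"jaw":87},{"rx":0,"ry":0,"rz":-6.6,"tx":0,"ty":0,"tz":-6,"jaw":87},{"rx":0,"ry":0,"rz":-6.6,"tx":0,"ty":0,"tz":-6,"jaw":87},{"rx":0,"ry":0,"rz":-6.6,"tx":0,"ty":0,"tz":-6,"jaw":87},{"rx":0,"ry":0,"rz":-6.6,"tx":0,"ty":0,"tz":-6,"jaw":87},{"rx":0,"ry":0,"rz":-6.6,"tx":0,"ty":0,"tz":0,"jaw":87}]'
python3 - <<'E'
from h import *
plan([0.50,-0.385,0.28])
E
```

```text
time_s: 1.02
tool_pos: [0.2478, -0.6015, 0.2801]
tool_rot: [179.9, 0.1, 75.5]
force: [0.0, 0.8, 0.1]
grip_width: 0.0873
tool [ 0.2478 -0.6015  0.2801] [1.7992e+02 1.1000e-01 7.5520e+01] rz -0.0 shift mm [2.727e+02 1.900e+02 1.000e-01]
```

```bash
python3 -m pendant '[{"rx":0,"ry":0,"rz":0,"tx":30,"ty":21,"tz":0,"jaw":87},{"rx":0,"ry":0,"rz":0,"tx":30,"ty":21,"tz":0,"jaw":87},{"rx":0,"ry":0,"rz":0,"tx":30,"ty":21,"tz":0,"jaw":87},{"rx":0,"ry":0,"rz":0,"tx":30,"ty":21,"tz":0,"jaw":87},{"rx":0,"ry":0,"rz":0,"tx":30,"ty":21,"tz":0,"jaw":87},{"rx":0,"ry":0,"rz":0,"tx":30,"ty":21,"tz":0,"jaw":87},{"rx":0,"ry":0,"rz":0,"tx":30,"ty":21,"tz":0,"jaw":87},{"rx":0,"ry":0,"rz":0,"tx":30,"ty":21,"tz":0,"jaw":87},{"rx":0,"ry":0,"rz":0,"tx":30,"ty":21,"tz":0,"jaw":87},{"rx":0,"ry":0,"rz":0,"tx":0,"ty":0,"tz":0,"jaw":87},{"rx":0,"ry":0,"rz":0,"tx":0,"ty":0,"tz":0,"jaw":87},{"rx":0,"ry":0,"rz":0,"tx":0,"ty":0,"tz":0,"jaw":87}]'
python3 - <<'E'
from h import *
c=cam("wrist"); cv2.imwrite("pics/w1.png",c["img"][:,:,::-1]); print(tool()[0])
for p in [(.6016,-.327,.058),(.4297,-.23,.043)]: print(proj(c,p))
E
```

```text
time_s: 2.02
tool_pos: [0.4989, -0.3888, 0.2784]
tool_rot: [-180.0, 0.1, 75.2]
force: [-0.3, -0.6, 0.4]
grip_width: 0.0872
[ 0.49813328 -0.38971538  0.27841455]
(np.float64(411.28867025434783), np.float64(117.10481526871095))
(np.float64(191.7347368635925), np.float64(57.476282631206146))
```

View pics/w1.png

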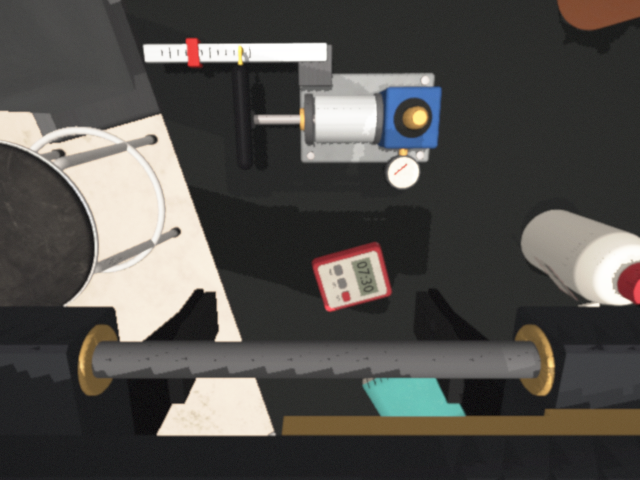

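The wrist view shows the pump at (370,118), ruler at (235,53), clip at (193,52), pointer at (241,53), bar at (245,117) and spigot at (415,118). The timer is at (352,277).

Run:
```python
from h import *
c=cam("wrist"); hsv=cv2.cvtColor(c["img"],cv2.COLOR_RGB2HSV); H,S,V=cv2.split(hsv); P=cloud(c)
def mask(cond,u0,v0,u1,v1):
    m=np.zeros((480,640),np.uint8); m[v0:v1,u0:u1]=cond[v0:v1,u0:u1]; return m
def cen(m): v,u=np.nonzero(m); return u.mean(),v.mean(),len(u)
red=mask(((H<8)|(H>172))&(S>140)&(V>80),160,25,220,80)
u,v,n=cen(red); r=cv2.minAreaRect(np.argwhere(red)[:,::-1].astype(np.float32)); print("clip",u,v,n,r); clip=onz(c,*r[0],.043)
yel=mask((H>20)&(H<34)&(S>120)&(V>100),228,30,255,75); vv,uu=np.nonzero(yel); print("yel",cen(yel),uu.min(),uu.max(),vv.min(),vv.max(), [ (a,round(P[a,int(uu[vv==a].mean()),2],4)) for a in sorted(set(vv))])
blue=mask((H>100)&(H<125)&(S>130)&(V>60),370,70,460,165)
br=cv2.minAreaRect(np.argwhere(blue)[:,::-1].astype(np.float32)); print("blue",br)
brass=mask((H>8)&(H<32)&(S>100)&(V>80),398,90,435,140); vv,uu=np.nonzero(brass); print("brass",cen(brass),uu.min(),uu.max(),vv.min(),vv.max())
wh=mask((S<50)&(V>130),140,35,330,72); L=cv2.minAreaRect(np.argwhere(wh)[:,::-1].astype(np.float32)); print("ruler",L)
box=cv2.boxPoints(L); W=[onz(c,*q,.04) for q in box]; print(np.round(W,4).tolist())
d=W[np.argmax([w[0] for w in W])]; 
A=np.array(W)[:,:2]; e=[A[(i+1)%4]-A[i] for i in range(4)]; e=max(e,key=np.linalg.norm); print("yaw",np.degrees(np.arctan2(e[1],e[0])),np.linalg.norm(e), A.mean(0))
print("clip",clip.round(4),"block ctr z58",onz(c,*br[0],.058).round(4))
Bm=mask(V<45,230,70,262,170)&(P[...,2]>.055); q=P[Bm>0]; print("bar",len(q),q.mean(0).round(4),cv2.fitLine(q[:,:2].astype(np.float32),cv2.DIST_HUBER,0,.001,.001).ravel(), cen(Bm))
print("spigot top range",P[118,415:422:3].round(4).tolist())
crop(c,130,20,330,170,"pics/w1c.png",4); crop(c,370,70,460,160,"pics/w1d.png",6)
```

```text
clip 192.91545189504373 50.74344023323615 343 ((192.9620819091797, 51.04482650756836), (30.809873580932617, 14.034687042236328), 85.2363510131836)
yel (np.float64(240.48), np.float64(55.56), 50) 238 242 46 63 [(np.int64(46), np.float64(0.0624)), (np.int64(47), np.float64(0.0636)), (np.int64(48), np.float64(0.0622)), (np.int64(49), np.float64(0.0601)), (np.int64(50), np.float64(0.0615)), (np.int64(51), np.float64(0.0619)), (np.int64(52), np.float64(0.0638)), (np.int64(53), np.float64(0.0644)), (np.int64(54), np.float64(0.0627)), (np.int64(55), np.float64(0.0617)), (np.int64(56), np.float64(0.0625)), (np.int64(57), np.float64(0.0626)), (np.int64(58), np.float64(0.0636)), (np.int64(59), np.float64(0.0631)), (np.int64(60), np.float64(0.0642)), (np.int64(61), np.float64(0.0618)), (np.int64(62), np.float64(0.0616)), (np.int64(63), np.float64(0.068))]
blue ((410.5787658691406, 114.95731353759766), (59.940757751464844, 61.20711135864258), 1.2730300426483154)
brass (np.float64(415.6706827309237), np.float64(115.714859437751), 498) 403 428 104 127
ruler ((236.34930419921875, 50.573333740234375), (187.13685607910156, 28.740196228027344), 3.1108405590057373)
[[0.3858, -0.2207, 0.04], [0.3957, -0.1999, 0.04], [0.5493, -0.2492, 0.04], [0.5423, -0.2711, 0.04]]
yaw 162.16544653960975 0.16439899965120516 [ 0.46829095 -0.2352005 ]
clip [ 0.432  -0.2263  0.043 ] block ctr z58 [ 0.6007 -0.3262  0.058 ]
bar 1415 [ 0.4609 -0.293   0.0723] [ 0.2500202  0.9682406  0.4609184 -0.2930452] (np.float64(242.57455830388693), np.float64(119.06148409893993), 1415)
spigot top range [[0.5983, -0.3286, 0.0825], [0.6008, -0.3293, 0.0816], [0.6033, -0.3299, 0.0814]]
```

View pics/w1c.png

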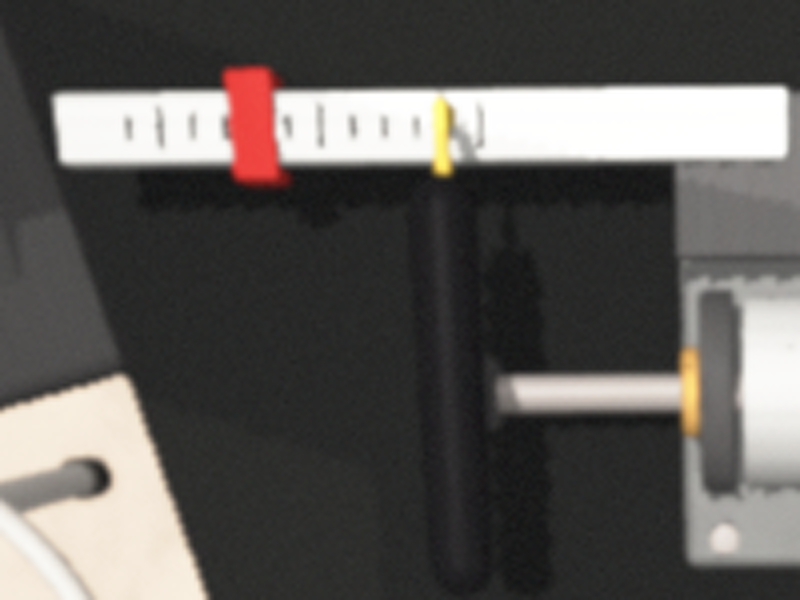

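View pics/w1d.png

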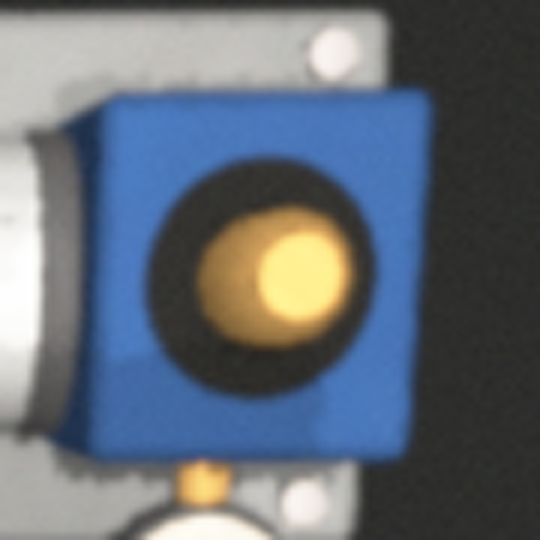

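Run:
```python
from h import *
c=cam("wrist")
a=onz(c,144.3,52.3,.04);b=onz(c,326.8,50.5,.04);d=b-a
yaw=np.arctan2(d[1],d[0]);print("ruler",a.round(4),b.round(4),np.degrees(yaw),np.linalg.norm(d))
# ruler from -200..-40 at y=56
ex=np.array([np.cos(yaw),np.sin(yaw)]);ey=np.array([-ex[1],ex[0]])
org=(a+b)[:2]/2+.120*ex-.056*ey; print("origin via ruler",org, "seat",org+.035*ex)
print("spig top",onz(c,420.5,116,.082).round(4),"foot ring",onz(c,413.7,116.2,.058).round(4))
cl=onz(c,192.6,51.3,.043); po=onz(c,240.6,52,.062)
print("clip",cl.round(4),"pointer",po.round(4),"sep along x",(po-cl)[:2]@ex)
# pointer should be lower tip z=.05
```

```text
ruler [ 0.3898 -0.2158  0.04  ] [ 0.5442 -0.2557  0.04  ] -14.501817941547383 0.159504097174506
origin via ruler [ 0.56918125 -0.32002288] seat [ 0.60306614 -0.32878726]
spig top [ 0.6028 -0.3287  0.082 ] foot ring [ 0.6029 -0.3284  0.058 ]
clip [ 0.4315 -0.2267  0.043 ] pointer [ 0.4739 -0.2417  0.062 ] sep along x 0.044769564274604975
```

```bash
python3 -m pendant '[{"rx":0,"ry":0,"rz":0,"tx":30,"ty":-14,"tz":2,"jaw":70},{"rx":0,"ry":0,"rz":0,"tx":30,"ty":-14,"tz":2,"jaw":70},{"rx":0,"ry":0,"rz":0,"tx":30,"ty":-14,"tz":2,"jaw":70},{"rx":0,"ry":0,"rz":0,"tx":30,"ty":-14,"tz":2,"jaw":70},{"rx":0,"ry":0,"rz":0,"tx":30,"ty":-14,"tz":2,"jaw":70},{"rx":0,"ry":0,"rz":0,"tx":30,"ty":-14,"tz":2,"jaw":70},{"rx":0,"ry":0,"rz":0,"tx":30,"ty":-14,"tz":2,"jaw":70},{"rx":0,"ry":0,"rz":0,"tx":30,"ty":-14,"tz":2,"jaw":70},{"rx":0,"ry":0,"rz":0,"tx":30,"ty":-14,"tz":2,"jaw":70},{"rx":0,"ry":0,"rz":0,"tx":30,"ty":-14,"tz":2,"jaw":70},{"rx":0,"ry":0,"rz":0,"tx":0,"ty":0,"tz":0,"jaw":70},{"rx":0,"ry":0,"rz":0,"tx":0,"ty":0,"tz":0,"jaw":70}]' 10
python3 - <<'E'
from h import *
c=cam("wrist"); cv2.imwrite("pics/w2.png",c["img"][:,:,::-1]); print(tool()[0], tool()[2]["tool_rot"])
for p in [(.455,.005,.06),(.455,.005,.0)]: print(proj(c,p))
E
```

```text
time_s: 3.17
tool_pos: [0.4403, -0.0619, 0.259]
tool_rot: [179.9, 0.1, 75.3]
force: [1.1, -0.8, -0.4]
grip_width: 0.07
[ 0.4405002  -0.06347132  0.25893347] [1.79928531e+02 7.91563125e-02 7.51406685e+01]
(np.float64(311.38325680296356), np.float64(138.70493896510044))
(np.float64(311.8944553560093), np.float64(136.65131217376148))
```

View pics/w2.png

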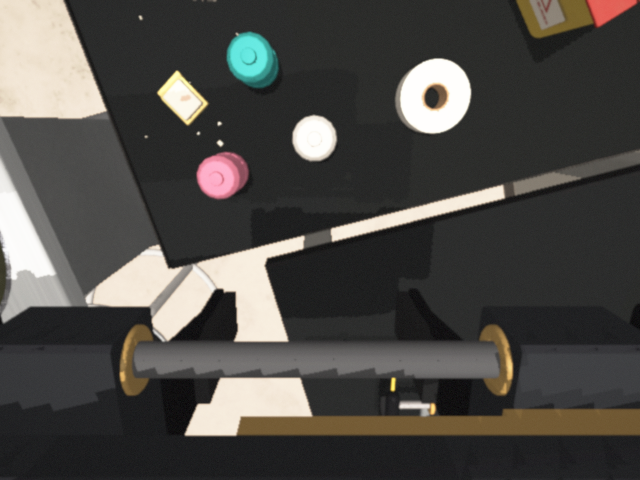

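The white canister is at (314,138) in the wrist view. Teal (252,58), pink (222,176) and the roll (434,96) are clear of it.

Run:
```python
from h import *
c=cam("wrist"); I=c["img"].astype(int)
sub=(I.min(2)>110).astype(np.uint8); m=np.zeros_like(sub); m[105:175,280:350]=sub[105:175,280:350]
cn=max(cv2.findContours(m,0,2)[0],key=cv2.contourArea); (u,v),r=cv2.minEnclosingCircle(cn); M=cv2.moments(cn); print(u,v,r,M["m10"]/M["m00"],M["m01"]/M["m00"])
print(onz(c,u,v,.045).round(4), "nub", cloud(c)[137,314].round(4))
F=onz(c,u,v,.045)
plan([F[0],F[1],0.10],75.5); plan([F[0],F[1],0.027],75.5)
crop(c,270,95,360,185,"pics/w2c.png",6)
```

```text
312.9855651855469 136.1298065185547 23.214977264404297 313.26131355476724 135.99688272600235
[0.4569 0.0048 0.045 ] nub [0.4577 0.0042 0.0584]
tool [ 0.4406 -0.0642  0.2588] [1.7995e+02 5.0000e-02 7.5050e+01] rz -0.448844508747527 shift mm [ 70.8  -1.4 158.8]
tool [ 0.4406 -0.0642  0.2588] [1.7995e+02 5.0000e-02 7.5050e+01] rz -0.448844508747527 shift mm [ 70.8  -1.4 231.8]
```

View pics/w2c.png

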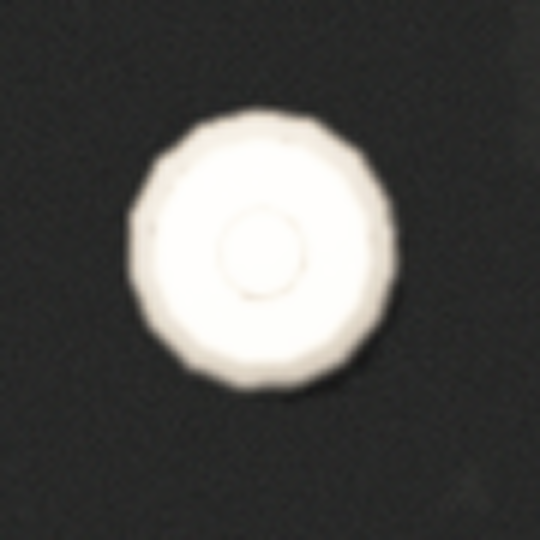

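```bash
python3 -m pendant '[{"rx":0,"ry":0,"rz":-0.4,"tx":18,"ty":-0.4,"tz":10,"jaw":70},{"rx":0,"ry":0,"rz":0,"tx":18,"ty":-0.4,"tz":10,"jaw":70},{"rx":0,"ry":0,"rz":0,"tx":18,"ty":-0.4,"tz":20,"jaw":70},{"rx":0,"ry":0,"rz":0,"tx":16.8,"ty":-0.2,"tz":30,"jaw":70},{"rx":0,"ry":0,"rz":0,"tx":0,"ty":0,"tz":30,"jaw":70},{"rx":0,"ry":0,"rz":0,"tx":0,"ty":0,"tz":30,"jaw":70},{"rx":0,"ry":0,"rz":0,"tx":0,"ty":0,"tz":20,"jaw":70},{"rx":0,"ry":0,"rz":0,"tx":0,"ty":0,"tz":0,"jaw":70},{"rx":0,"ry":0,"rz":0,"tx":0,"ty":0,"tz":0,"jaw":70},{"rx":0,"ry":0,"rz":0,"tx":0,"ty":0,"tz":0,"jaw":70}]' 10
python3 - <<'E'
from h import *
plan([.457,.0045,.030])
E
```

```text
time_s: 4.1
tool_pos: [0.4582, 0.0055, 0.1097]
tool_rot: [179.9, -0.0, 75.5]
force: [0.3, -0.4, 0.6]
grip_width: 0.07
tool [0.4582 0.0055 0.1097] [ 1.7991e+02 -3.0000e-02  7.5470e+01] rz -0.0 shift mm [-1.2 -1.  79.7]
```

```bash
python3 -m pendant '[{"rx":0,"ry":0,"rz":0,"tx":-1,"ty":-1,"tz":15,"jaw":70},{"rx":0,"ry":0,"rz":0,"tx":0,"ty":0,"tz":15,"jaw":70},{"rx":0,"ry":0,"rz":0,"tx":0,"ty":0,"tz":15,"jaw":70},{"rx":0,"ry":0,"rz":0,"tx":0,"ty":0,"tz":15,"jaw":70},{"rx":0,"ry":0,"rz":0,"tx":0,"ty":0,"tz":12,"jaw":70},{"rx":0,"ry":0,"rz":0,"tx":0,"ty":0,"tz":8,"jaw":70},{"rx":0,"ry":0,"rz":0,"tx":0,"ty":0,"tz":0,"jaw":70},{"rx":0,"ry":0,"rz":0,"tx":0,"ty":0,"tz":0,"jaw":30},{"rx":0,"ry":0,"rz":0,"tx":0,"ty":0,"tz":0,"jaw":30},{"rx":0,"ry":0,"rz":0,"tx":0,"ty":0,"tz":0,"jaw":30},{"rx":0,"ry":0,"rz":0,"tx":0,"ty":0,"tz":0,"jaw":30},{"rx":0,"ry":0,"rz":0,"tx":0,"ty":0,"tz":0,"jaw":30},{"rx":0,"ry":0,"rz":0,"tx":0,"ty":0,"tz":0,"jaw":30},{"rx":0,"ry":0,"rz":0,"tx":0,"ty":0,"tz":0,"jaw":30}]' 15
python3 - <<'E'
from h import *
print(tool()[0],tool()[2]["grip_width"]); c=cam("side"); crop(c,240,180,360,260,"pics/s3.png",6)
E
```

```text
time_s: 5.27
tool_pos: [0.4561, 0.0056, 0.0288]
tool_rot: [180.0, 0.0, 75.6]
force: [-0.1, -0.1, 1.9]
grip_width: 0.0372
[0.45609757 0.00559949 0.02881925] 0.037226298569793474
```

View pics/s3.png

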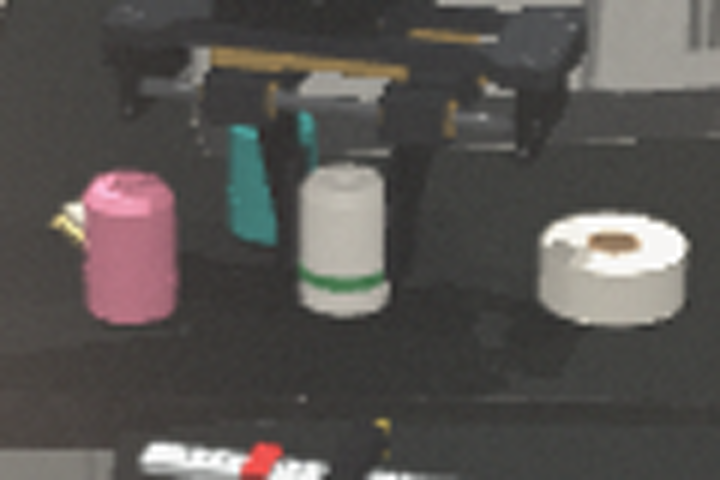

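```bash
python3 -m pendant '[{"rx":0,"ry":0,"rz":0,"tx":0,"ty":0,"tz":-15,"jaw":30},{"rx":0,"ry":0,"rz":0,"tx":0,"ty":0,"tz":-25,"jaw":30},{"rx":0,"ry":0,"rz":0,"tx":0,"ty":0,"tz":-30,"jaw":30},{"rx":0,"ry":0,"rz":0,"tx":0,"ty":0,"tz":-30,"jaw":30},{"rx":0,"ry":0,"rz":0,"tx":0,"ty":0,"tz":-30,"jaw":30},{"rx":0,"ry":0,"rz":0,"tx":0,"ty":0,"tz":0,"jaw":30}]' 20
python3 - <<'E'
from h import *
c=cam("side");P=cloud(c)
X,Y,Z=[P[...,i] for i in range(3)]
m=(np.hypot(X-.603,Y+.3286)<.25)&(Z>.10)&(c["range_z"]>0); q=P[m]; print(m.sum())
d=np.hypot(q[:,0]-.603,q[:,1]+.3286); 
for a in range(0,25): 
    s=q[(d>=a*.01)&(d<a*.01+.01)]
    if len(s): print(a,len(s),s[:,0].min().round(3),s[:,0].max().round(3),s[:,1].min().round(3),s[:,1].max().round(3),s[:,2].max().round(3))
plan([.603,-.3286,.16])
E
```

```text
time_s: 5.82
tool_pos: [0.4594, 0.0058, 0.164]
tool_rot: [179.4, -0.0, 75.6]
force: [1.0, -0.1, -0.2]
grip_width: 0.0371
5991
13 128 0.735 0.74 -0.369 -0.293 0.496
14 129 0.736 0.753 -0.393 -0.265 0.496
15 136 0.736 0.763 -0.417 -0.245 0.534
16 893 0.736 0.77 -0.433 -0.226 0.562
17 668 0.736 0.776 -0.449 -0.211 0.562
18 431 0.705 0.777 -0.488 -0.195 0.564
19 659 0.704 0.8 -0.499 -0.183 0.564
20 617 0.706 0.806 -0.51 -0.167 0.565
21 737 0.71 0.803 -0.517 -0.156 0.566
22 688 0.715 0.829 -0.523 -0.143 0.566
23 618 0.727 0.837 -0.527 -0.131 0.567
24 287 0.736 0.835 -0.54 -0.121 0.567
tool [0.458  0.0056 0.1615] [1.7963e+02 1.0000e-02 7.5580e+01] rz -0.0 shift mm [-287.6  223.7    1.5]
```

```bash
python3 -m pendant '[{"rx":0,"ry":0,"rz":0,"tx":-12,"ty":9,"tz":0,"jaw":30},{"rx":0,"ry":0,"rz":0,"tx":-25,"ty":19.5,"tz":0,"jaw":30},{"rx":0,"ry":0,"rz":0,"tx":-25,"ty":19.5,"tz":0,"jaw":30},{"rx":0,"ry":0,"rz":0,"tx":-25,"ty":19.5,"tz":0,"jaw":30},{"rx":0,"ry":0,"rz":0,"tx":-25,"ty":19.5,"tz":0,"jaw":30},{"rx":0,"ry":0,"rz":0,"tx":-25,"ty":19.5,"tz":0,"jaw":30},{"rx":0,"ry":0,"rz":0,"tx":-25,"ty":19.5,"tz":0,"jaw":30},{"rx":0,"ry":0,"rz":0,"tx":-25,"ty":19.5,"tz":0,"jaw":30},{"rx":0,"ry":0,"rz":0,"tx":-25,"ty":19.5,"tz":0,"jaw":30},{"rx":0,"ry":0,"rz":0,"tx":-25,"ty":19.5,"tz":0,"jaw":30},{"rx":0,"ry":0,"rz":0,"tx":-25,"ty":19.5,"tz":0,"jaw":30},{"rx":0,"ry":0,"rz":0,"tx":-25,"ty":19.5,"tz":0,"jaw":30},{"rx":0,"ry":0,"rz":0,"tx":0,"ty":0,"tz":0,"jaw":30},{"rx":0,"ry":0,"rz":0,"tx":0,"ty":0,"tz":0,"jaw":30},{"rx":0,"ry":0,"rz":0,"tx":0,"ty":0,"tz":0,"jaw":30}]'
python3 - <<'E'
from h import *
plan([.603,-.3286,.16])
c=cam("side"); crop(c,300,190,440,300,"pics/s4.png",5)
c=cam("wrist"); cv2.imwrite("pics/w4.png",c["img"][:,:,::-1])
E
```

```text
time_s: 7.12
tool_pos: [0.5998, -0.3274, 0.1559]
tool_rot: [-179.8, -0.1, 75.6]
force: [0.9, 0.0, -1.0]
grip_width: 0.0368
tool [ 0.5998 -0.3274  0.1559] [-1.7978e+02 -9.0000e-02  7.5590e+01] rz -0.0 shift mm [-0.3  3.4 -4.1]
```

View pics/s4.png

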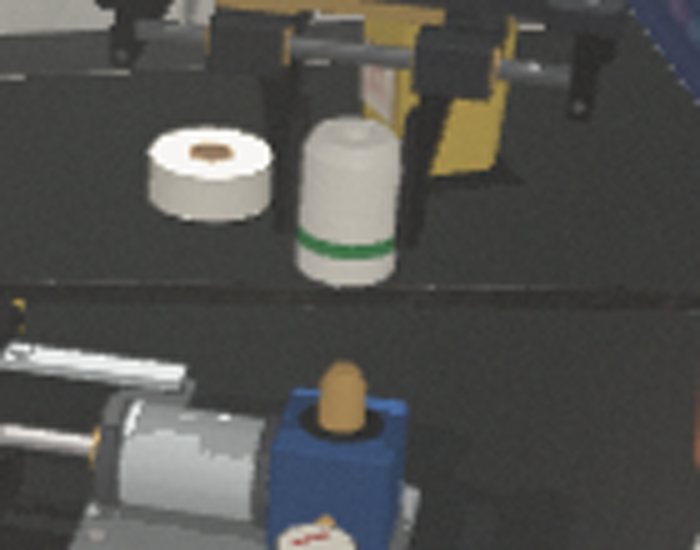

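View pics/w4.png

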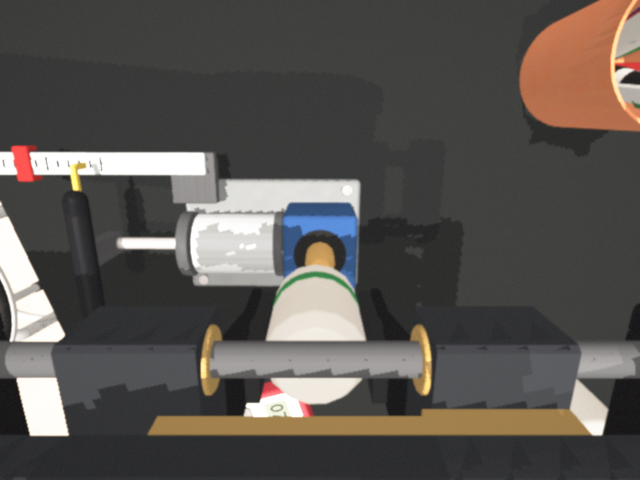

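```bash
python3 -m pendant '[{"rx":0,"ry":0,"rz":0,"tx":0,"ty":3,"tz":5,"jaw":30},{"rx":0,"ry":0,"rz":0,"tx":0,"ty":0,"tz":10,"jaw":30},{"rx":0,"ry":0,"rz":0,"tx":0,"ty":0,"tz":10,"jaw":30},{"rx":0,"ry":0,"rz":0,"tx":0,"ty":0,"tz":0,"jaw":30},{"rx":0,"ry":0,"rz":0,"tx":0,"ty":0,"tz":0,"jaw":30},{"rx":0,"ry":0,"rz":0,"tx":0,"ty":0,"tz":0,"jaw":30}]'
python3 - <<'E'
from h import *
from scipy.optimize import least_squares
plan([.603,-.3286,.12])
p=tool()[0]
for n in ["side","scene"]:
    c=cam(n);P=cloud(c);hsv=cv2.cvtColor(c["img"],cv2.COLOR_RGB2HSV)
    X,Y,Z=[P[...,i] for i in range(3)]
    base=(np.hypot(X-.603,Y+.3286)<.05)&(hsv[...,1]<60)&(hsv[...,2]>80)
    for a,b in [(.095,.115),(.115,.135),(.135,.15),(.095,.15)]:
        q=P[base&(Z>a)&(Z<b)]
        if len(q)>15:
            r=least_squares(lambda s:np.hypot(q[:,0]-s[0],q[:,1]-s[1])-.019,p[:2],loss="soft_l1",f_scale=.002); print(n,a,b,len(q),r.x.round(4))
    q=P[(np.hypot(X-.603,Y+.3286)<.03)&(hsv[...,0]<32)&(hsv[...,0]>8)&(hsv[...,1]>90)&(Z>.06)&(Z<.074)]
    if len(q)>8:
        r=least_squares(lambda s:np.hypot(q[:,0]-s[0],q[:,1]-s[1])-.009,[.603,-.329],loss="soft_l1",f_scale=.002); print(n,"spig",len(q),r.x.round(4))
    u,v=proj(c,[.603,-.3286,.08]); u,v=int(u),int(v); print(u,v); crop(c,max(u-70,0),max(v-70,0),u+70,v+50,f"pics/{n}5.png",5)
E
```

```text
time_s: 7.72
tool_pos: [0.6037, -0.3286, 0.1334]
tool_rot: [-180.0, 0.0, 75.6]
force: [-0.9, 0.1, -0.2]
grip_width: 0.0372
tool [ 0.6037 -0.3286  0.1334] [-1.7998e+02  1.0000e-02  7.5600e+01] rz -0.0 shift mm [-0.2 -0.6 13.4]
side 0.095 0.115 75 [ 0.6026 -0.3284]
side 0.115 0.135 135 [ 0.6025 -0.3288]
side 0.135 0.15 147 [ 0.6027 -0.3286]
side 0.095 0.15 357 [ 0.6026 -0.3286]
side spig 57 [ 0.6018 -0.3275]
369 264
scene 0.095 0.115 68 [ 0.6019 -0.3287]
scene 0.115 0.135 105 [ 0.6019 -0.3286]
scene 0.135 0.15 102 [ 0.6016 -0.3283]
scene 0.095 0.15 275 [ 0.6018 -0.3285]
scene spig 53 [ 0.6    -0.3271]
394 235
```

View pics/side5.png

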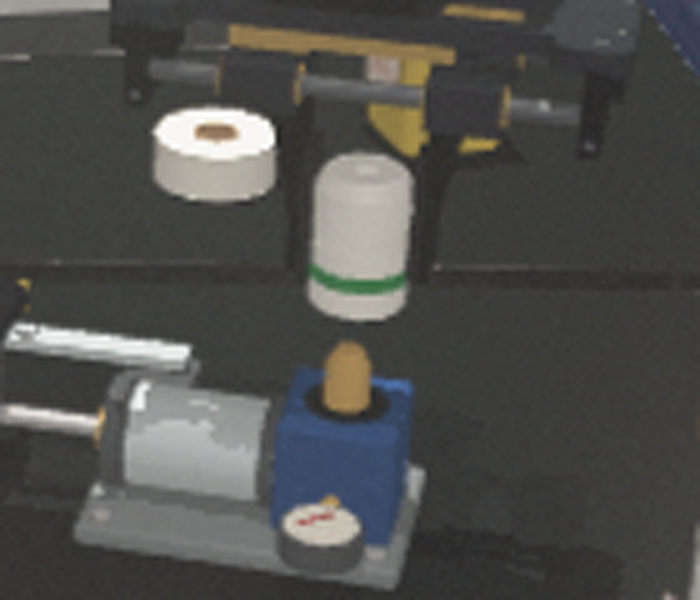

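View pics/scene5.png

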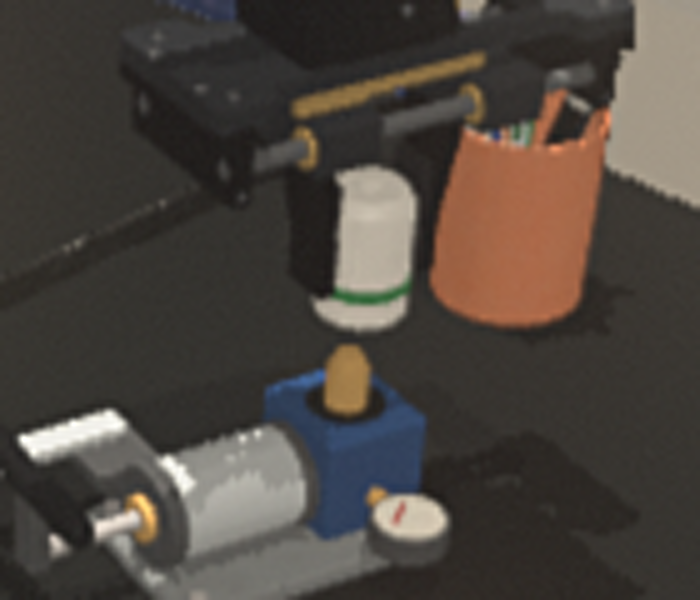

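The crops suggest a small offset: filter bottom at side crop (358,305) against spigot (347,375), and scene crop (361,315) against (347,380). I'll triangulate both axes from the two views.

```bash
cat > tri.py <<'E'
from h import *
def axis_rows(c,m):
    "centre column per row"
    out=[]
    for v in range(480):
        u=np.nonzero(m[v])[0]
        if len(u)>3: out.append((v,(u.min()+u.max())/2,u.max()-u.min()+1))
    return out
def solve(lines,z):
    # each line: cam, list of (u,v) on vertical axis image; constraint: point (x,y,z) projects on the image line
    A=[];b=[]
    for c,pts in lines:
        pts=np.array(pts,float)
        s=np.polyfit(pts[:,1],pts[:,0],1)  # u=s0 v+s1
        W=c["world_to_cam"]
        # u = cx - f X/Z ; v=cy+f Y/Z  -> (cx - s0*cy - s1)*Zc - f Xc - s0 f Yc =0
        k=np.array([-c["f"],-s[0]*c["f"],c["cx"]-s[0]*c["cy"]-s[1]])
        n=k@W[:3,:3]; d=k@W[:3,3]
        A.append(n[:2]); b.append(-(d+n[2]*z))
    return np.linalg.solve(np.array(A),np.array(b))
def get(bot,seat=(.603,-.3286)):
    L=[];S=[]
    for n in ["side","scene"]:
        c=cam(n);P=cloud(c);hsv=cv2.cvtColor(c["img"],cv2.COLOR_RGB2HSV);X,Y,Z=[P[...,i] for i in range(3)]
        near=(np.hypot(X-seat[0],Y-seat[1])<.045)
        fm=near&(hsv[...,1]<70)&(hsv[...,2]>70)&(Z>bot-.01); 
        sm=near&(hsv[...,0]<32)&(hsv[...,0]>8)&(hsv[...,1]>90)&(Z>.055)
        for m,D,w in [(fm,L,16),(sm,S,7)]:
            r=axis_rows(c,m); print(n,[(a,b_,int(k)) for a,b_,k in r][::3]); D.append((c,[(b_,a) for a,b_,k in r if k>=w]))
    return L,S
E
python3 - <<'E'
from tri import *
L,S=get(.103)
print("spig foot/top",solve(S,.058).round(4),solve(S,.082).round(4))
E
```

```text
side [(5, np.float64(361.5), 4), (8, np.float64(367.5), 16), (11, np.float64(377.0), 17), (14, np.float64(382.0), 27), (17, np.float64(385.0), 35), (20, np.float64(387.0), 37), (23, np.float64(388.0), 41), (26, np.float64(391.5), 36), (29, np.float64(394.0), 33), (32, np.float64(408.5), 4), (38, np.float64(402.0), 19), (70, np.float64(383.0), 47), (73, np.float64(383.0), 47), (76, np.float64(383.5), 44), (79, np.float64(383.0), 43), (82, np.float64(382.0), 43), (85, np.float64(382.0), 43), (88, np.float64(382.0), 43), (91, np.float64(382.0), 43), (94, np.float64(381.5), 42), (97, np.float64(381.5), 42), (100, np.float64(381.5), 42), (103, np.float64(381.0), 43), (106, np.float64(380.5), 42), (109, np.float64(380.5), 42), (112, np.float64(380.5), 42), (115, np.float64(380.5), 42), (118, np.float64(379.5), 42), (121, np.float64(379.5), 42), (124, np.float64(379.5), 42), (127, np.float64(379.5), 42), (130, np.float64(379.0), 41), (133, np.float64(378.5), 42), (136, np.float64(378.5), 44), (139, np.float64(379.0), 43), (142, np.float64(380.5), 38), (145, np.float64(389.0), 21), (153, np.
[... 1637 characters left out ...]
loat64(412.5), 12), (189, np.float64(409.0), 17), (199, np.float64(397.5), 12), (202, np.float64(399.0), 15), (205, np.float64(399.5), 16), (208, np.float64(399.5), 16), (211, np.float64(399.0), 17), (214, np.float64(398.5), 16), (217, np.float64(398.5), 16), (220, np.float64(398.0), 15), (223, np.float64(397.0), 7), (226, np.float64(395.5), 18), (229, np.float64(396.0), 11)]
scene [(176, np.float64(417.5), 6), (179, np.float64(409.5), 14), (182, np.float64(405.5), 28), (185, np.float64(405.0), 31), (234, np.float64(393.0), 5), (237, np.float64(393.0), 9), (240, np.float64(393.5), 8), (243, np.float64(392.5), 10), (246, np.float64(393.0), 9)]
spig foot/top [ 0.6008 -0.3257] [ 0.6011 -0.3292]
```

Run:
```python
from tri import *
from scipy.optimize import least_squares
import io,contextlib
with contextlib.redirect_stdout(io.StringIO()): L,S=get(.103)
rng={"F":[(231,247),(202,219)],"S":[(266,275),(236,248)]}
def fit(D,r,z0,z1):
    def res(s):
        out=[]
        for (c,pts),(a,b) in zip(D,r):
            A=np.array(proj(c,[s[0],s[1],z0]));B=np.array(proj(c,[s[0],s[1],z1]))
            for u,v in pts:
                if a<=v<=b: out.append(A[0]+(B[0]-A[0])*(v-A[1])/(B[1]-A[1])-u)
        return np.array(out)
    q=least_squares(res,[.603,-.3286],loss="soft_l1"); return q.x.round(4),res(q.x).round(1)
print(fit(L,rng["F"],.10,.16)); print(fit(S,rng["S"],.058,.082)); print(tool()[0])
```

```text
(array([ 0.6013, -0.3349]), array([ 0.4,  0.3,  0.2,  0.1,  0.1,  0. , -0.1, -0.1, -0.2,  0.2,  0.2,
        0.1,  0. , -0.1, -0.1, -0.2, -1.3,  0.1,  0. , -0.1, -0.2, -0.3,
       -0.4,  0.1,  0.5, -0.1,  0.3,  0.2,  0.1,  0. , -0.1, -0.2]))
(array([ 0.6014, -0.3262]), array([ 0.4,  0.3, -0.3,  0.2,  0.1,  0. , -0.1, -0.1, -0.2, -0.3,  0.4,
        0.3,  0.2,  0.2, -0.4, -0. , -0.1,  0.3,  0.2, -0.3, -0.4, -0.5]))
[ 0.60394148 -0.3287636   0.13397661]
```

Several measures agree that the filter sits about 1 mm toward +x and −y of the spigot axis. I'll correct by that and start down. The taper gives about 5 mm of capture.

```bash
python3 -m pendant '[{"rx":0,"ry":0,"rz":0,"tx":1,"ty":-1.3,"tz":4,"jaw":30},{"rx":0,"ry":0,"rz":0,"tx":0,"ty":0,"tz":4,"jaw":30},{"rx":0,"ry":0,"rz":0,"tx":0,"ty":0,"tz":4,"jaw":30},{"rx":0,"ry":0,"rz":0,"tx":0,"ty":0,"tz":4,"jaw":30},{"rx":0,"ry":0,"rz":0,"tx":0,"ty":0,"tz":4,"jaw":30},{"rx":0,"ry":0,"rz":0,"tx":0,"ty":0,"tz":3,"jaw":30},{"rx":0,"ry":0,"rz":0,"tx":0,"ty":0,"tz":3,"jaw":30},{"rx":0,"ry":0,"rz":0,"tx":0,"ty":0,"tz":0,"jaw":30},{"rx":0,"ry":0,"rz":0,"tx":0,"ty":0,"tz":0,"jaw":30}]'
python3 - <<'E'
from h import *
plan([.603,-.3286,.087])
for n in ["side","scene"]:
    c=cam(n); u,v=proj(c,[.603,-.3286,.08]); u,v=int(u),int(v); crop(c,u-60,v-60,u+60,v+45,f"pics/{n}6.png",5)
E
```

```text
time_s: 8.77
tool_pos: [0.6027, -0.3273, 0.1073]
tool_rot: [-180.0, -0.0, 75.6]
force: [-0.3, 0.0, -0.1]
grip_width: 0.0372
tool [ 0.6027 -0.3273  0.1073] [-179.98   -0.     75.59] rz -0.0 shift mm [-1.2  0.6 20.3]
```

View pics/side6.png

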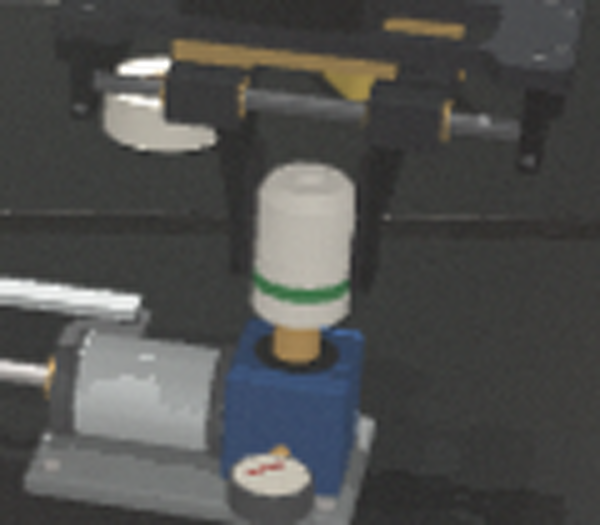

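View pics/scene6.png

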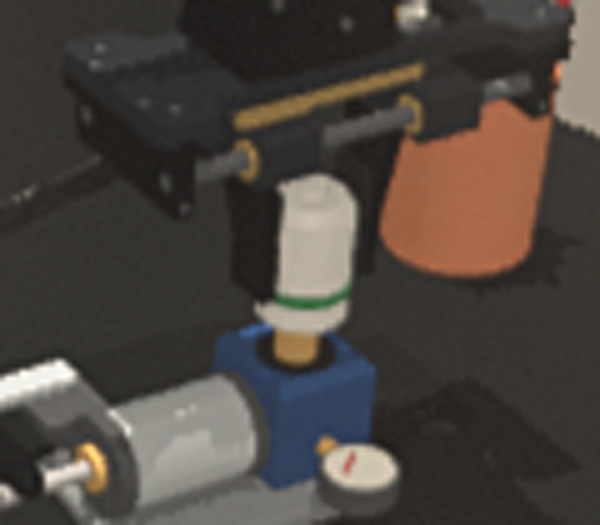

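The socket is over the spigot tip, with a remaining offset under 1 px in both views. I'll nudge a little more and push down.

```bash
python3 -m pendant '[{"rx":0,"ry":0,"rz":0,"tx":0.3,"ty":-0.9,"tz":2,"jaw":30},{"rx":0,"ry":0,"rz":0,"tx":0,"ty":0,"tz":3,"jaw":30},{"rx":0,"ry":0,"rz":0,"tx":0,"ty":0,"tz":3,"jaw":30},{"rx":0,"ry":0,"rz":0,"tx":0,"ty":0,"tz":2,"jaw":30},{"rx":0,"ry":0,"rz":0,"tx":0,"ty":0,"tz":0,"jaw":30},{"rx":0,"ry":0,"rz":0,"tx":0,"ty":0,"tz":0,"jaw":30}]'
python3 - <<'E'
from h import *
plan([.603,-.3286,.087])
E
python3 -m pendant '[{"rx":0,"ry":0,"rz":0,"tx":0,"ty":0,"tz":2,"jaw":30},{"rx":0,"ry":0,"rz":0,"tx":0,"ty":0,"tz":2,"jaw":30},{"rx":0,"ry":0,"rz":0,"tx":0,"ty":0,"tz":0,"jaw":30},{"rx":0,"ry":0,"rz":0,"tx":0,"ty":0,"tz":0,"jaw":30}]'
```

```text
time_s: 9.37
tool_pos: [0.6018, -0.3268, 0.0972]
tool_rot: [-180.0, -0.0, 75.6]
force: [0.7, -0.0, -0.8]
grip_width: 0.0367
tool [ 0.6018 -0.3268  0.0972] [-179.97   -0.     75.59] rz -0.0 shift mm [-1.5  1.6 10.2]
time_s: 9.7
tool_pos: [0.6018, -0.3268, 0.0934]
tool_rot: [-180.0, 0.0, 75.6]
force: [-0.1, -0.6, -0.2]
grip_width: 0.0371
```

```bash
python3 -m pendant '[{"rx":0,"ry":0,"rz":0,"tx":0,"ty":0,"tz":2,"jaw":30},{"rx":0,"ry":0,"rz":0,"tx":0,"ty":0,"tz":2,"jaw":30},{"rx":0,"ry":0,"rz":0,"tx":0,"ty":0,"tz":1.5,"jaw":30},{"rx":0,"ry":0,"rz":0,"tx":0,"ty":0,"tz":0,"jaw":30},{"rx":0,"ry":0,"rz":0,"tx":0,"ty":0,"tz":0,"jaw":30}]'
python3 -m pendant '[{"rx":0,"ry":0,"rz":0,"tx":0,"ty":0,"tz":1,"jaw":30},{"rx":0,"ry":0,"rz":0,"tx":0,"ty":0,"tz":1,"jaw":30},{"rx":0,"ry":0,"rz":0,"tx":0,"ty":0,"tz":0,"jaw":30},{"rx":0,"ry":0,"rz":0,"tx":0,"ty":0,"tz":0,"jaw":30}]'
```

```text
time_s: 10.12
tool_pos: [0.6018, -0.3268, 0.0878]
tool_rot: [-180.0, -0.0, 75.6]
force: [1.0, -0.1, -0.5]
grip_width: 0.037
time_s: 10.45
tool_pos: [0.6021, -0.3269, 0.0869]
tool_rot: [180.0, 0.0, 75.6]
force: [-2.2, 0.4, 3.5]
grip_width: 0.0375
```

```bash
python3 -m pendant '[{"rx":0,"ry":0,"rz":0,"tx":0,"ty":0,"tz":1,"jaw":30},{"rx":0,"ry":0,"rz":0,"tx":0,"ty":0,"tz":1,"jaw":30},{"rx":0,"ry":0,"rz":0,"tx":0,"ty":0,"tz":0,"jaw":30},{"rx":0,"ry":0,"rz":0,"tx":0,"ty":0,"tz":0,"jaw":30}]'
python3 - <<'E'
from h import *
for n in ["side","scene"]:
    c=cam(n); u,v=proj(c,[.603,-.3286,.08]); u,v=int(u),int(v); crop(c,u-60,v-60,u+60,v+45,f"pics/{n}7.png",5)
E
```

```text
time_s: 10.78
tool_pos: [0.6022, -0.327, 0.0868]
tool_rot: [180.0, 0.1, 75.6]
force: [-5.2, 2.7, 12.7]
grip_width: 0.0371
```

View pics/side7.png

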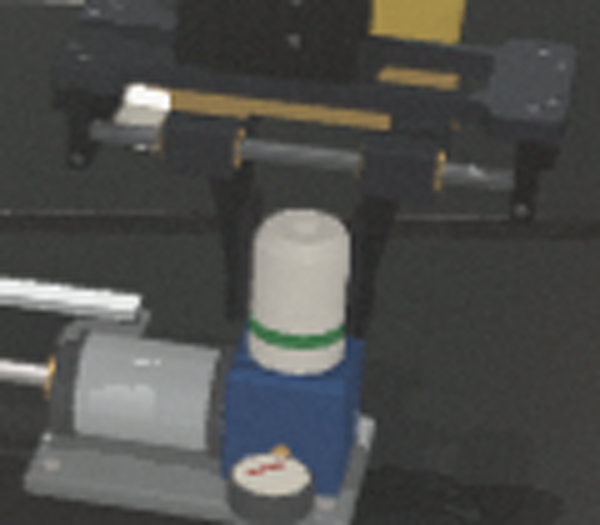

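View pics/scene7.png

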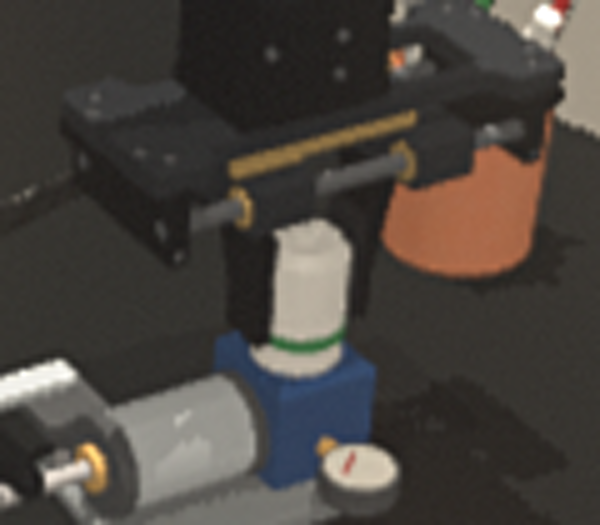

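Both views show the filter flat on the block (side crop 297,370) and it stalled at the expected height. I'll relieve the push, release and lift.

```bash
python3 -m pendant '[{"rx":0,"ry":0,"rz":0,"tx":0,"ty":0,"tz":-2,"jaw":30},{"rx":0,"ry":0,"rz":0,"tx":0,"ty":0,"tz":0,"jaw":80},{"rx":0,"ry":0,"rz":0,"tx":0,"ty":0,"tz":0,"jaw":80},{"rx":0,"ry":0,"rz":0,"tx":0,"ty":0,"tz":0,"jaw":80},{"rx":0,"ry":0,"rz":0,"tx":0,"ty":0,"tz":0,"jaw":80},{"rx":0,"ry":0,"rz":0,"tx":0,"ty":0,"tz":0,"jaw":80},{"rx":0,"ry":0,"rz":0,"tx":0,"ty":0,"tz":0,"jaw":80},{"rx":0,"ry":0,"rz":0,"tx":0,"ty":0,"tz":-15,"jaw":80},{"rx":0,"ry":0,"rz":0,"tx":0,"ty":0,"tz":-25,"jaw":80},{"rx":0,"ry":0,"rz":0,"tx":0,"ty":0,"tz":-25,"jaw":80},{"rx":0,"ry":0,"rz":0,"tx":0,"ty":0,"tz":-25,"jaw":80},{"rx":0,"ry":0,"rz":0,"tx":0,"ty":0,"tz":-10,"jaw":80},{"rx":0,"ry":0,"rz":0,"tx":0,"ty":0,"tz":0,"jaw":80},{"rx":0,"ry":0,"rz":0,"tx":0,"ty":0,"tz":0,"jaw":80}]'
python3 - <<'E'
from h import *
print(tool()[0])
for n in ["side","scene"]:
    c=cam(n); u,v=proj(c,[.603,-.3286,.08]); u,v=int(u),int(v); crop(c,u-60,v-60,u+60,v+45,f"pics/{n}8.png",5)
    P=cloud(c); m=(np.hypot(P[...,0]-.603,P[...,1]+.3286)<.012)&(P[...,2]>.09)&(P[...,2]<.14); print(n,"top z",np.percentile(P[m][:,2],[50,90,99]).round(4))
c=cam("wrist"); cv2.imwrite("pics/w8.png",c["img"][:,:,::-1])
E
```

```text
time_s: 12.05
tool_pos: [0.602, -0.3269, 0.1864]
tool_rot: [180.0, 0.0, 75.6]
force: [-0.3, -0.0, -0.3]
grip_width: 0.08
[ 0.60203885 -0.32689919  0.18637557]
side top z [0.1158 0.1193 0.1203]
scene top z [0.1144 0.1185 0.119 ]
```

View pics/side8.png

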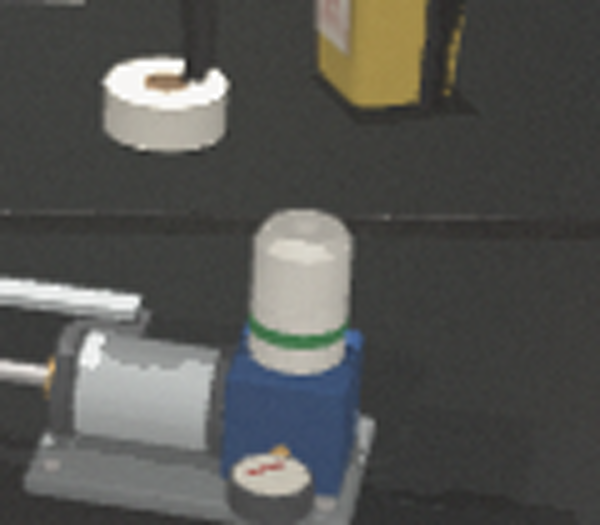

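View pics/w8.png

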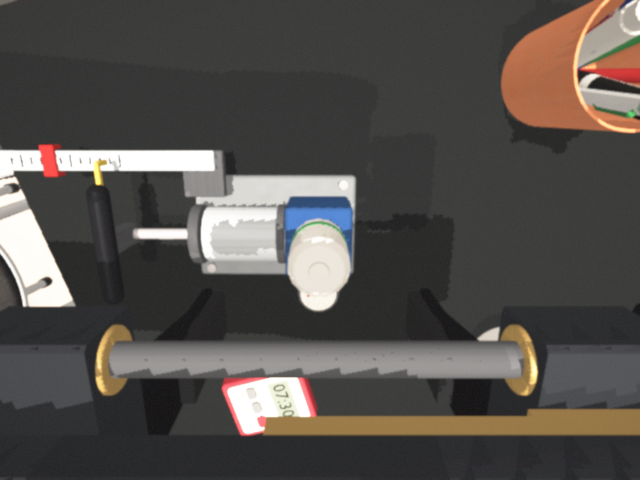

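The filter stands upright and released, with its top at 0.119–0.120 m against the expected 0.118 m. Next I move over the handle bar, wrist pixel (104,245), at world about (0.461, −0.292).

```bash
python3 -m pendant '[{"rx":0,"ry":0,"rz":0,"tx":0,"ty":-20,"tz":0,"jaw":45},{"rx":0,"ry":0,"rz":0,"tx":0,"ty":-30,"tz":0,"jaw":45},{"rx":0,"ry":0,"rz":0,"tx":-1,"ty":-30,"tz":0,"jaw":45},{"rx":0,"ry":0,"rz":0,"tx":0,"ty":-30,"tz":0,"jaw":45},{"rx":0,"ry":0,"rz":0,"tx":0,"ty":-25,"tz":10,"jaw":45},{"rx":0,"ry":0,"rz":0,"tx":0,"ty":-10,"tz":20,"jaw":45},{"rx":0,"ry":0,"rz":0,"tx":0,"ty":0,"tz":30,"jaw":45},{"rx":0,"ry":0,"rz":0,"tx":0,"ty":0,"tz":0,"jaw":45},{"rx":0,"ry":0,"rz":0,"tx":0,"ty":0,"tz":0,"jaw":45},{"rx":0,"ry":0,"rz":0,"tx":0,"ty":0,"tz":0,"jaw":45}]'
python3 - <<'E'
from h import *
plan([.4608,-.292,.061])
c=cam("wrist"); cv2.imwrite("pics/w9.png",c["img"][:,:,::-1])
c=cam("side"); crop(c,230,210,420,340,"pics/s9.png",4)
E
```

```text
time_s: 13.03
tool_pos: [0.4619, -0.2917, 0.1265]
tool_rot: [180.0, -0.0, 75.6]
force: [-0.4, -0.6, 0.9]
grip_width: 0.0454
tool [ 0.4619 -0.2917  0.1265] [ 1.7998e+02 -3.0000e-02  7.5610e+01] rz -0.0 shift mm [-0.6 -1.  65.5]
```

View pics/w9.png

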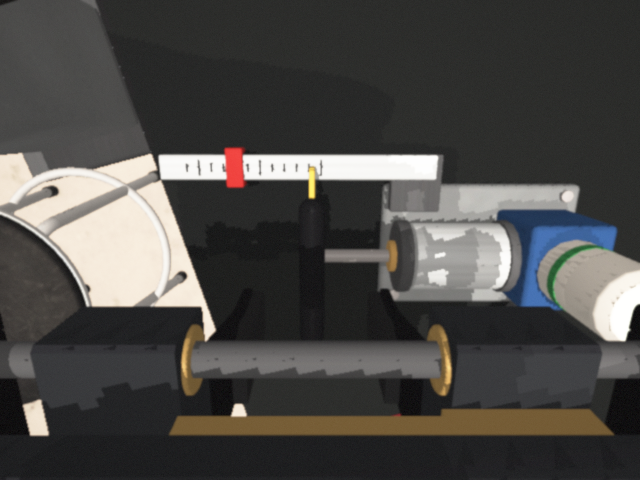

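View pics/s9.png

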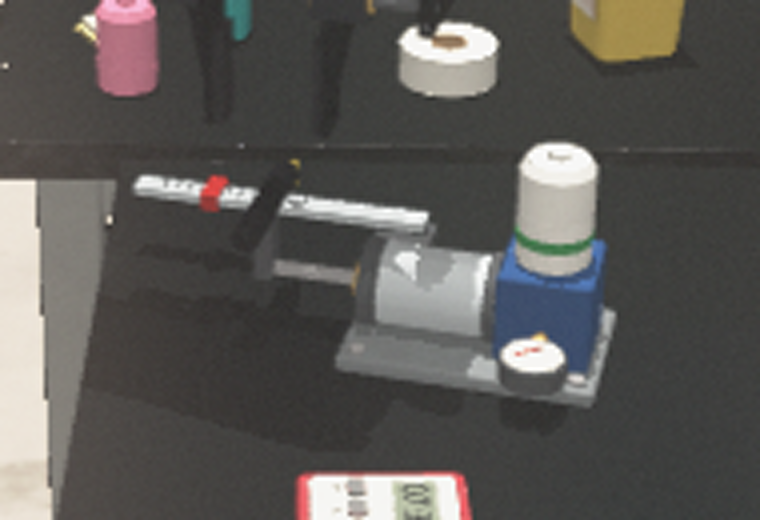

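The bar (312,260) lies between the fingers (245–392). I go down and close.

```bash
python3 -m pendant '[{"rx":0,"ry":0,"rz":0,"tx":0,"ty":-1,"tz":15,"jaw":45},{"rx":0,"ry":0,"rz":0,"tx":0,"ty":0,"tz":15,"jaw":45},{"rx":0,"ry":0,"rz":0,"tx":0,"ty":0,"tz":15,"jaw":45},{"rx":0,"ry":0,"rz":0,"tx":0,"ty":0,"tz":13,"jaw":45},{"rx":0,"ry":0,"rz":0,"tx":0,"ty":0,"tz":7,"jaw":45},{"rx":0,"ry":0,"rz":0,"tx":0,"ty":0,"tz":0,"jaw":45},{"rx":0,"ry":0,"rz":0,"tx":0,"ty":0,"tz":0,"jaw":45},{"rx":0,"ry":0,"rz":0,"tx":0,"ty":0,"tz":0,"jaw":5},{"rx":0,"ry":0,"rz":0,"tx":0,"ty":0,"tz":0,"jaw":5},{"rx":0,"ry":0,"rz":0,"tx":0,"ty":0,"tz":0,"jaw":5},{"rx":0,"ry":0,"rz":0,"tx":0,"ty":0,"tz":0,"jaw":5},{"rx":0,"ry":0,"rz":0,"tx":0,"ty":0,"tz":0,"jaw":5},{"rx":0,"ry":0,"rz":0,"tx":0,"ty":0,"tz":0,"jaw":5}]' 30
python3 - <<'E'
from h import *
print(tool()[0])
c=cam("wrist"); cv2.imwrite("pics/w10.png",c["img"][:,:,::-1])
E
```

```text
time_s: 14.22
tool_pos: [0.4597, -0.2914, 0.0611]
tool_rot: [-179.9, 0.0, 75.6]
force: [0.2, -0.4, 5.5]
grip_width: 0.0128
[ 0.45970188 -0.29142503  0.0611272 ]
```

View pics/w10.png

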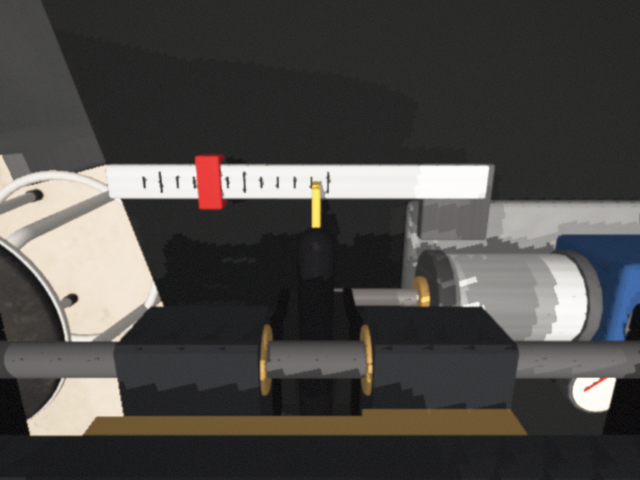

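```bash
cat > sep.py <<'E'
from h import *
def sep(save=None):
    c=cam("wrist"); H,S,V=cv2.split(cv2.cvtColor(c["img"],cv2.COLOR_RGB2HSV))
    a=np.radians(-14.5); ex=np.array([np.cos(a),np.sin(a)]);ey=np.array([-ex[1],ex[0]])
    red=((H<8)|(H>172))&(S>140)&(V>80); red[230:]=0; red[:100]=0; red[:,450:]=0
    n,l,st,ce=cv2.connectedComponentsWithStats(red.astype(np.uint8)); i=1+np.argmax(st[1:,4]); print("red",st[i],ce[i].round(1))
    ye=(H>20)&(H<34)&(S>120)&(V>100); ye[260:]=0; ye[:100]=0; ye[:,400:]=0
    n,l,st2,ce2=cv2.connectedComponentsWithStats(ye.astype(np.uint8)); j=1+np.argmax(st2[1:,4]); print("yel",st2[j],ce2[j].round(1))
    x,y,w,h=st2[j][:4]; rows=[(v,(np.nonzero(l[v]==j)[0]).mean()) for v in range(y,y+h)]
    utip=np.mean([u for v,u in rows[:4]]); vt=y+1
    k=onz(c,*ce[i],.043); p=onz(c,utip,vt,.050); z=P=cloud(c)[vt+1,int(round(utip)),2]
    print("clip",k.round(4),"tip",p.round(4),"range z",z.round(4),"pointer-clip along x mm",(1000*(p-k)[:2]@ex).round(2), "if z=.06:",(1000*(onz(c,utip,vt,.06)-k)[:2]@ex).round(2))
    if save: crop(c,max(0,int(ce[i][0])-60),int(ce[i][1])-50,int(ce[i][0])+60,int(ce[i][1])+60,save,6)
E
python3 -c "
from sep import *
sep(); print(tool()[0])"
```

```text
red [ 194  154   33   56 1370] [209.2 181.3]
yel [311 182  10  46 409] [315.6 206.1]
clip [ 0.4321 -0.225   0.043 ] tip [ 0.4743 -0.2356  0.05  ] range z 0.0614 pointer-clip along x mm 43.47 if z=.06: 43.49
[ 0.45974147 -0.29141666  0.06122918]
```

```bash
python3 -m pendant '[{"rx":0,"ry":0,"rz":0,"tx":0,"ty":-2,"tz":0,"jaw":5},{"rx":0,"ry":0,"rz":0,"tx":0,"ty":-4,"tz":0,"jaw":5},{"rx":0,"ry":0,"rz":0,"tx":0,"ty":-4,"tz":0,"jaw":5},{"rx":0,"ry":0,"rz":0,"tx":0,"ty":-5,"tz":0,"jaw":5},{"rx":0,"ry":0,"rz":0,"tx":0,"ty":-5,"tz":0,"jaw":5},{"rx":0,"ry":0,"rz":0,"tx":0,"ty":-5,"tz":0,"jaw":5},{"rx":0,"ry":0,"rz":0,"tx":0,"ty":-5,"tz":0,"jaw":5},{"rx":0,"ry":0,"rz":0,"tx":0,"ty":-5,"tz":0,"jaw":5},{"rx":0,"ry":0,"rz":0,"tx":0,"ty":-3,"tz":0,"jaw":5},{"rx":0,"ry":0,"rz":0,"tx":0,"ty":-2,"tz":0,"jaw":5},{"rx":0,"ry":0,"rz":0,"tx":0,"ty":0,"tz":0,"jaw":5},{"rx":0,"ry":0,"rz":0,"tx":0,"ty":0,"tz":0,"jaw":5},{"rx":0,"ry":0,"rz":0,"tx":0,"ty":0,"tz":0,"jaw":5}]' 40; python3 -c "
from sep import *
sep('pics/w11.png'); print(tool()[0])"
```

```text
time_s: 15.4
tool_pos: [0.4242, -0.2822, 0.0613]
tool_rot: [179.6, 0.0, 75.6]
force: [7.5, -2.4, -6.5]
grip_width: 0.0129
red [ 284  154   26   56 1308] [296.8 181.5]
yel [311 181  10  47 404] [315.7 206.4]
clip [ 0.4314 -0.2249  0.043 ] tip [ 0.439  -0.2261  0.05  ] range z 0.0579 pointer-clip along x mm 7.61 if z=.06: 7.55
[ 0.42425265 -0.28225872  0.06132774]
```

View pics/w11.png

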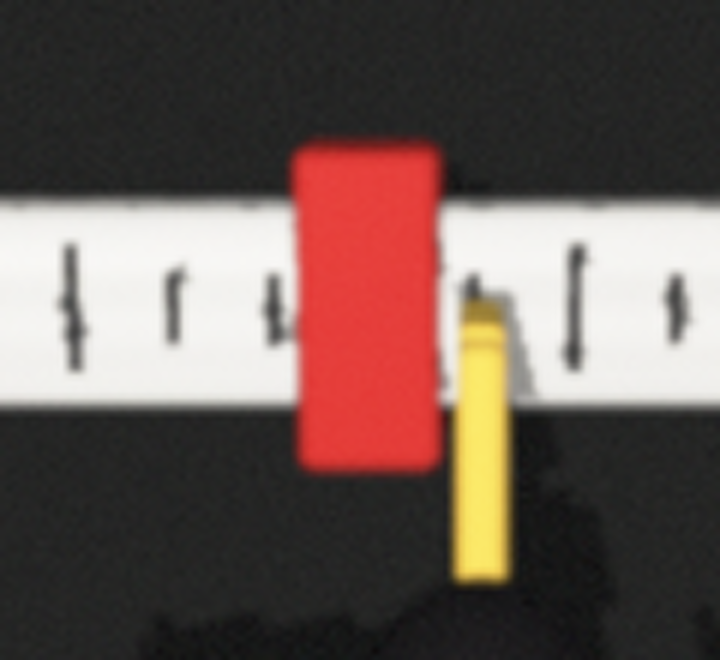

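The pointer tip (crop 483,310) is about 8 mm short of the clip centre (369,310), since the 10 mm clip spans 143 px. I pull another 7.7 mm.

```bash
python3 -m pendant '[{"rx":0,"ry":0,"rz":0,"tx":0,"ty":-2.5,"tz":0,"jaw":5},{"rx":0,"ry":0,"rz":0,"tx":0,"ty":-2.7,"tz":0,"jaw":5},{"rx":0,"ry":0,"rz":0,"tx":0,"ty":-1.5,"tz":0,"jaw":5},{"rx":0,"ry":0,"rz":0,"tx":0,"ty":-1,"tz":0,"jaw":5},{"rx":0,"ry":0,"rz":0,"tx":0,"ty":0,"tz":0,"jaw":5},{"rx":0,"ry":0,"rz":0,"tx":0,"ty":0,"tz":0,"jaw":5},{"rx":0,"ry":0,"rz":0,"tx":0,"ty":0,"tz":0,"jaw":5},{"rx":0,"ry":0,"rz":0,"tx":0,"ty":0,"tz":0,"jaw":5},{"rx":0,"ry":0,"rz":0,"tx":0,"ty":0,"tz":0,"jaw":5},{"rx":0,"ry":0,"rz":0,"tx":0,"ty":0,"tz":0,"jaw":5}]' 40; python3 -c "
from sep import *
sep('pics/w12.png'); print(tool()[0])
c=cam('side'); crop(c,230,190,420,320,'pics/s12.png',4)"
```

```text
time_s: 16.28
tool_pos: [0.417, -0.2804, 0.0613]
tool_rot: [179.6, 0.0, 75.6]
force: [7.1, -2.1, -6.4]
grip_width: 0.0125
red [ 302  154   26   56 1027] [314.4 177.7]
yel [311 182  10  46 365] [315.8 207. ]
clip [ 0.4316 -0.2233  0.043 ] tip [ 0.4318 -0.2246  0.05  ] range z 0.0599 pointer-clip along x mm 0.55 if z=.06: 0.47
[ 0.41701421 -0.28039993  0.06132227]
```

View pics/w12.png

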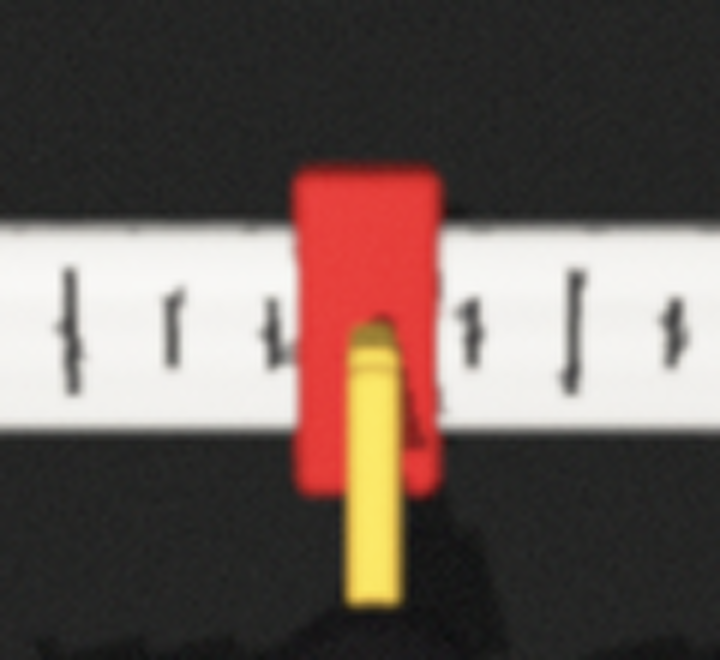

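View pics/s12.png

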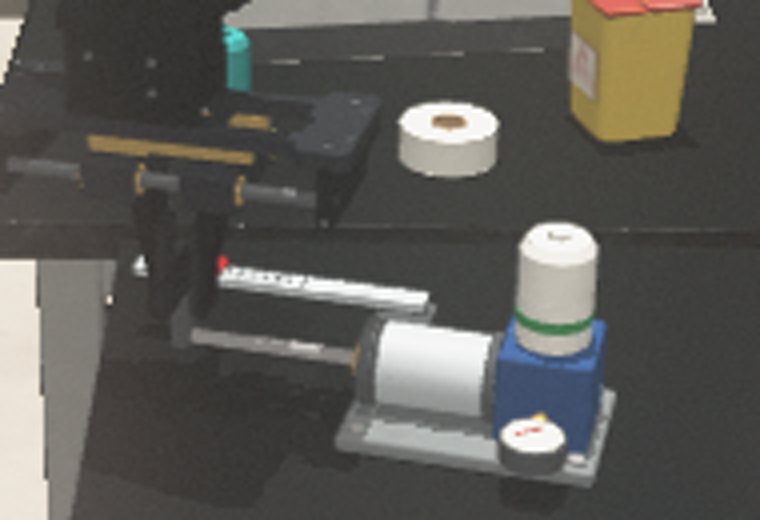

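The pointer tip (crop 374,325) is over the middle of the clip (368,330), about 0.5 mm off. The filter is still seated upright, and the roll and rod look right. I let it settle half a second, confirm and hand in.

```bash
python3 -m pendant '[{"rx":0,"ry":0,"rz":0,"tx":0,"ty":0,"tz":0,"jaw":5},{"rx":0,"ry":0,"rz":0,"tx":0,"ty":0,"tz":0,"jaw":5},{"rx":0,"ry":0,"rz":0,"tx":0,"ty":0,"tz":0,"jaw":5},{"rx":0,"ry":0,"rz":0,"tx":0,"ty":0,"tz":0,"jaw":5},{"rx":0,"ry":0,"rz":0,"tx":0,"ty":0,"tz":0,"jaw":5},{"rx":0,"ry":0,"rz":0,"tx":0,"ty":0,"tz":0,"jaw":5}]' 40; python3 -c "
from sep import *
sep(); print(tool()[0],tool()[2]['force'],tool()[2]['joint_velocities'].round(2))
print(env.sign_off())"
```

```text
time_s: 16.88
tool_pos: [0.417, -0.2804, 0.0613]
tool_rot: [179.6, 0.0, 75.6]
force: [8.1, -3.3, -6.6]
grip_width: 0.0127
red [ 302  154   26   56 1029] [314.4 177.8]
yel [311 182  10  46 365] [315.8 207. ]
clip [ 0.4316 -0.2234  0.043 ] tip [ 0.4318 -0.2246  0.05  ] range z 0.0618 pointer-clip along x mm 0.56 if z=.06: 0.48
[ 0.4170123  -0.28038701  0.06133599] [ 7.67538035 -2.88145024 -6.27130983] [-0.08  0.08  0.03 -0.03 -0.06 -0.08 -0.01]
the job is handed in; nothing more can be done
None
```

I pushed the white, green-banded filter onto the spigot and released it. Then I pinched the T-handle, pulled it out to the red clip and handed the job in at about 17 s, still holding the handle; no verdict was reported.

**Filter:** it seated at the expected height and stood upright when last viewed. Its top measured 0.119–0.120 m, against 0.118 m expected.

**Handle:** the pointer was about 0.5 mm from the clip's middle, with the arm at rest and pulling about 8 N against the spring at a 40 N grip. The grip width read about 12.7 mm on the 14 mm bar, a small unexplained difference.

**Clip, roll and timer:** the clip measured in the same place, within about 1 mm, throughout. I did not measure the label roll or timer again after the start. The roll looked untouched in the last side view, and the timer was last seen just before I gripped the handle.

**A disagreement:** before seating, the two camera views put the filter 1–3 mm from the spigot axis, by differing amounts. I nudged it across and it went on without resistance; only a small side force appeared at the end.

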